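# Heft three like parts cases and pack them heaviest at the bottom

### The arm

A 6-joint arm with a two-finger parallel gripper is mounted at the origin on the work surface; the furniture and walls round the work are solid. World frame = base frame: x ahead of the robot, y to its left, z up, the work surface at z = 0. Lengths are in m, angles in rad, forces in N, time in s.
With the tool pointing down it reaches from about 0.25 to 0.8 m from the base axis. Payload 8.5 kg.
Tool frame: the origin (TCP) lies at the very end of the fingers, on their centre line; the grasp point (between the pads) lies 19 mm behind it; z points along the fingers, y is the line along which they close (so a half turn about z gives the same grasp; the last joint's range is limited). The gripper opens to 85 mm and grips with 20 to 120 N. Pads are 22 mm wide; open, the fingers measure 114 mm over their backs; the gripper's body (76 mm by 85 mm) begins 54 mm behind the grasp point. The pads swing forward as they close: fully open they stand 13 mm farther back than shut.
Start: joints at [1.138, 0.238, -0.013, 1.319, 0, 1.571], TCP at [0.22, 0.477, 0.231] pointing down, gripper open.
Joint ranges: [-2.66, 2.66], [-1.03, 1.9], [-1.14, 1.46], [-1.82, 2.27], [-1.45, 1.34], [-3.14, 3.14]. Speed limits (rad/s): [2.22, 2.22, 2.79, 3.14, 3.14, 3.14].

### API

Orientations are given as a 3x3 rotation matrix whose columns are the frame's x, y, z axes.
In Python, from plant import r, effector, read_camera, spot_in gives the robot as it stands. Calls block until the motion is done:
- r.move_ptp(position, orientation): joint-space move of the TCP to a pose.
- r.move_straight(position, frame=None, rate=0.15, force_limit=None): straight line of the TCP; frame=None keeps the orientation; rate is the mean speed in m/s. With force_limit (N) it stops when the force on the tool has changed by that much, and returns True; else False.
- r.movej(angles): joint-space move.
- effector.gripper_open() and effector.clamp(effort=None): open the fingers fully, or close them until they stop; effort is the grip in N (None keeps the last).
- r.pause(seconds).
- r.ik(position, orientation): joint angles nearest the present ones, or None.
- read_camera(name): name is "scene" or "side" or "wrist"; returns a dict with "frame" (480x640x3 uint8, red, green, blue), "K" (3x3 intrinsics, pixels), "world_to_cam" (4x4, takes a point from world to camera coordinates). Camera axes: x right, y down, z forward; pixel columns grow to the right and rows downward; lengths in m; the calibration is good to about 2 mm. A picture is of the moment at which its call begins. There is no depth.
A pose or a line that the arm cannot do raises r.IKError and nothing moves.
- r.close_job(): hands the job in; it is judged then, once.
Trained networks look in the newest picture that a camera, given by its name, has taken for a name from the list of things; names that differ only in an ending like _2 or _b are one class to them, and where a whole thing is asked for, a point or a joint stands for the part that bears it (a point fixed in the world has none). Each returns a list of dicts, best first, with "score" (0 to 1); they miss things now and then, are a little off and sometimes report something else, mostly with a low value. They report only what shows in the picture. A call takes as long as a camera call.
- spot_in(camera, label): "pixel" ([column, row] in pixels, amid what is visible of it).
Readings, each from a call of its own:
- r.get_time_s(): time.
- r.get_q(): joint angles.
- r.get_joint_vel(): joint speeds.
- r.get_tau(): joint torques, N m.
- r.get_tool_pos(): TCP position.
- r.get_tool_rot(): TCP orientation.
- r.get_wrist_force(): force on the tool from outside, world axes, zero at the start.
- r.get_moment(): the same for the moment, N m.
- r.get_grip_width(): finger opening in m.
- r.get_gripper_force(): force on a finger pad.
Only numpy, scipy, OpenCV 4.12 (cv2) and the standard library are available. Lean on these libraries where they do the work, as an engineer would, in place of code of your own. Each camera call takes 0.05 s, during which the arm holds its last target. There are 200 camera calls.

### The job

The three closed blue-and-grey parts cases on the rubber mat look alike but one is heavy, one middling and one light, which only lifting them will tell. Pack them in the tipped plywood cradle lying flat one upon another between its two end walls, square and centred from side to side: the heaviest first at the bottom, then the middling one, the lightest last on top; each case not yet packed rests on the mat while the one before it is let go in the cradle. Set the cases down, do not drop them, and leave the dark jar, the green tin and the big white tin where they stand.

Things in the scene. Friction and masses are not known exactly. Their poses are not given: they have to be found in the camera images.
- case_a_mid (a point): middle (half-way up) of a closed parts case, blue body and grey lid, 120 long (x) x 56 wide (y) x 34 mm high (z). The cases look alike; which is heavy changes from start to start. They wait in a row on the mat, about 130 mm apart, long sides roughly facing; take one across its 56 mm width at mid-length
- case_b_mid (a point): middle (half-way up) of a closed parts case, blue body and grey lid, 120 long (x) x 56 wide (y) x 34 mm high (z). The cases look alike; which is heavy changes from start to start. The lightest weighs about 0.15 kg, the middling one 0.3 kg, the heaviest 0.6 kg
- case_c_mid (a point): middle (half-way up) of a closed parts case, blue body and grey lid, 120 long (x) x 56 wide (y) x 34 mm high (z). The cases look alike; which is heavy changes from start to start. In each the weight lies near the middle, in a block that can shift about 2 mm
- mat: black rubber mat fixed on the bench, 190 x 430 x 4 mm, on which the cases wait; origin at the centre of its underside, y along its length
- bay: plywood packing bay, tipped 25 degrees towards the robot. Origin at the centre of its floor's top face, 47 mm over the bench; x runs up the slope from the low front end wall to the far one, y across, z square to the floor, out of the bay (25 degrees from vertical, leaning back to the robot). Cases lie lengthways along x, their middles 17, 51 and 85 mm above the floor along z
- bay_front (a point): middle of the top edge of the bay's low front end wall (nearer the robot), which stands 82 mm above the bay floor. Both end walls are 6 mm thick and 90 mm wide like the floor; both long sides are open
- bay_far (a point): middle of the top edge of the bay's far end wall, 60 mm above the bay floor. Between the end walls the bay is 134 mm long inside
- jar: dark jar with a purple cap, 69 mm across, 150 mm tall (a bystander, loose; origin at the centre of its underside)
- green_tin: small green tin with a grey lid, 66 mm across, 60 mm tall (a bystander, loose; origin at the centre of its underside)
- tin: big white and red tin, 103 mm across, 118 mm tall (a bystander, loose; origin at the centre of its underside)

How it is judged:
By the outcome, as a careful person would: the job done as asked, in the order asked, and still so for the second after the job is handed in, with the robot touching nothing.
It also fails if it takes over 72 s, if anything falls off the work surface, if the arm or the gripper's body presses on something with over 40 N, if the wrist force passes 120 N, or if a joint passes its speed limit or range.

## Working session

There is one attempt and no reset: what is moved stays moved. The work goes in short steps, each a Python script; the robot and the scene stay as the last script left them, time stands still between calls to the robot, and variables do not carry over. Pictures are saved under pics/ and viewed, at most 10 in all, crops included, and the job is handed in when it is done.

```bash
ls; mkdir -p pics; python3 - <<'E'
from plant import r, effector, read_camera, spot_in
import cv2, numpy as np
ims=[]
for c in ["scene","side"]:
    d=read_camera(c); cv2.imwrite(f"pics/{c}0.png",d["frame"][:,:,::-1])
    np.savez(f"pics/{c}0.npz",**d)
    print(c,d["K"].tolist(),np.round(d["world_to_cam"],4).tolist())
    for l in ["case_a_mid","mat","bay","bay_front","bay_far","jar","green_tin","tin"]:
        print(l,[(np.round(s["pixel"]).tolist(),round(s["score"],2)) for s in spot_in(c,l)][:4])
print(r.get_time_s())
E
```

```text
pics
scene [[527.4515055085197, 0.0, 320.56676530391275], [0.0, 527.4515055085197, 240.55302414191124], [0.0, 0.0, 1.0]] [[-0.882, -0.4712, -0.0121, 0.3978], [-0.3135, 0.6057, -0.7313, 0.29], [0.3519, -0.6412, -0.682, 1.3388], [0.0, 0.0, 0.0, 1.0]]
case_a_mid [([253.0, 374.0], 0.58)]
mat [([246.0, 388.0], 0.76)]
bay []
bay_front []
bay_far []
jar [([239.0, 305.0], 0.81)]
green_tin []
tin []
side [[617.8107266172673, 0.0, 316.73070853669407], [0.0, 617.8107266172673, 232.88649286102333], [0.0, 0.0, 1.0]] [[-0.9989, 0.0439, 0.0134, 0.5007], [0.02, 0.6793, -0.7336, 0.155], [-0.0413, -0.7326, -0.6794, 1.7273], [0.0, 0.0, 0.0, 1.0]]
case_a_mid [([341.0, 388.0], 0.58), ([320.0, 162.0], 0.56)]
mat [([331.0, 362.0], 0.69), ([310.0, 222.0], 0.45)]
bay [([314.0, 221.0], 0.96)]
bay_front [([311.0, 222.0], 0.69), ([341.0, 388.0], 0.69)]
bay_far []
jar [([281.0, 330.0], 0.57)]
green_tin [([282.0, 289.0], 0.93)]
tin [([319.0, 161.0], 0.67)]
0.9
```

View pics/scene0.png

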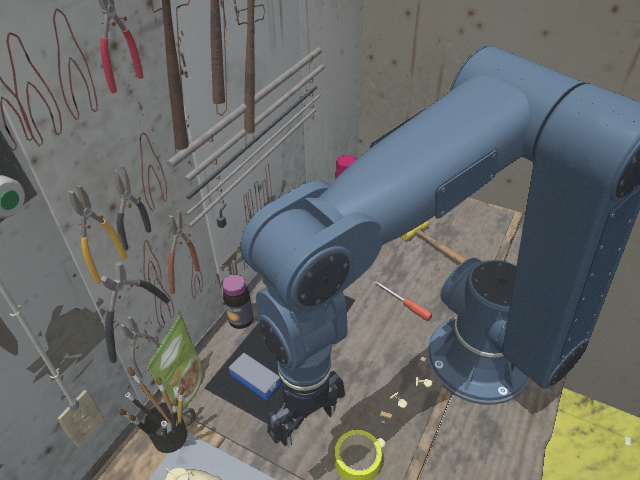

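View pics/side0.png

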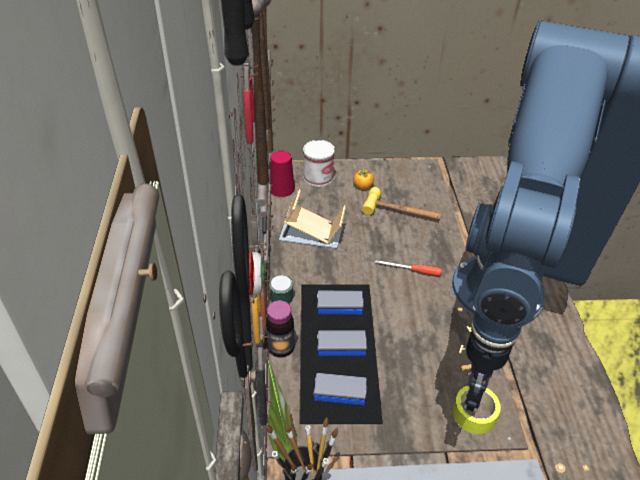

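The side view shows the three cases at about (340,300), (342,343) and (340,388), the bay at (315,222) and the white tin at (319,162). The jar is at (280,330) and the green tin at (281,290), both beside the mat.

```bash
cat > h.py <<'E'
import numpy as np, cv2
def pix(d,P):
    P=np.atleast_2d(P); c=P@d["world_to_cam"][:3,:3].T+d["world_to_cam"][:3,3]; c=c@d["K"].T; return c[:,:2]/c[:,2:]
def atz(d,uv,z):
    R=d["world_to_cam"][:3,:3];t=d["world_to_cam"][:3,3]; o=-R.T@t
    v=R.T@np.linalg.inv(d["K"])@np.array([uv[0],uv[1],1.]); return o+v*(z-o[2])/v[2]
def lids(d,z=0.038,roi=(280,395,280,420),amin=300):
    f=d["frame"].astype(int); m=((f.min(2)>95)&(f.max(2)-f.min(2)<45)).astype(np.uint8)
    k=np.zeros_like(m); x0,x1,y0,y1=roi; k[y0:y1,x0:x1]=m[y0:y1,x0:x1]; k=cv2.morphologyEx(k,cv2.MORPH_OPEN,np.ones((3,3)))
    out=[]
    for c in cv2.findContours(k,cv2.RETR_EXTERNAL,cv2.CHAIN_APPROX_NONE)[0]:
        if cv2.contourArea(c)<amin: continue
        w=np.array([atz(d,p[0],z)[:2] for p in c]); q=cv2.minAreaRect((w*1000).astype(np.float32))
        out.append((q, c.reshape(-1,2).mean(0)))
    return out
E
python3 - <<'E'
import numpy as np,cv2
from h import *
d=dict(np.load("pics/side0.npz"))
for l in lids(d,roi=(308,385,280,420)): print(l)
for n,uv in dict(jar=(281,350),green=(281,300),tin=(319,182),wall=(268,220),redcup=(281,193),matTL=(302,285),matBR=(381,422)).items(): print(n,atz(d,uv,0).round(3))
c=d["frame"][180:260,260:360,::-1]; cv2.imwrite("pics/bay.png",cv2.resize(c,None,fx=7.5,fy=7.5,interpolation=cv2.INTER_CUBIC)[:600])
E
```

```text
(((461.8103332519531, 323.4616394042969), (57.926727294921875, 119.61978149414062), 81.72753143310547), array([340.15827338, 385.38848921]))
(((448.76666259765625, 191.16993713378906), (58.826725006103516, 121.27450561523438), 88.09048461914062), array([341.28682171, 339.24031008]))
(((443.8277282714844, 56.68599319458008), (58.280731201171875, 120.16136932373047), 85.85088348388672), array([339.52542373, 298.71186441]))
(((406.1152648925781, 168.455810546875), (368.9119567871094, 133.80108642578125), 82.91382598876953), array([373.2462908 , 324.93768546]))
jar [0.6  0.19 0.  ]
green [0.6   0.024 0.   ]
tin [ 0.472 -0.493  0.   ]
wall [ 0.64  -0.306  0.   ]
redcup [ 0.599 -0.438  0.   ]
matTL [ 0.541 -0.03   0.   ]
matBR [0.371 0.4   0.   ]
```

View pics/bay.png

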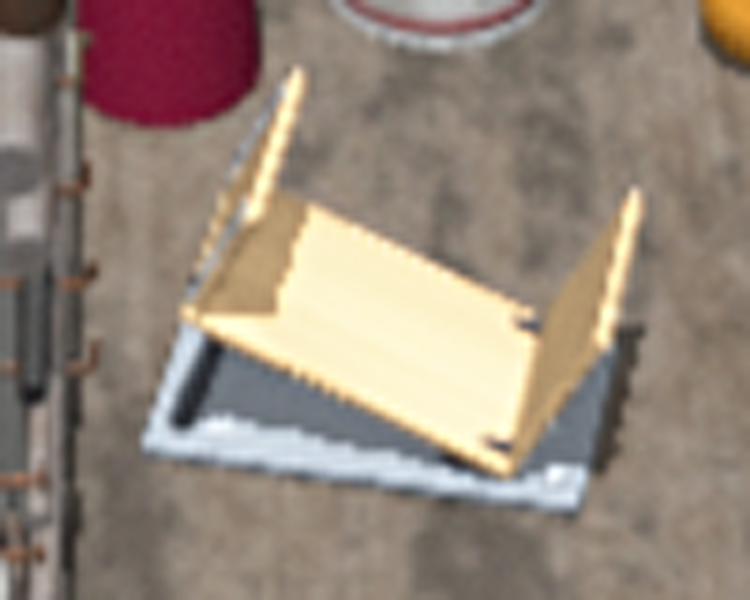

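```bash
cat >> h.py <<'E'
from scipy.spatial.transform import Rotation as Ro
from scipy.optimize import least_squares
def bayR(yaw): return Ro.from_euler("ZY",[yaw,-np.radians(25)]).as_matrix()  # x up slope
def bay_fit(obs,p0):
    """obs: list of (cam dict, bay-frame points, pixels); p=[x,y,yaw]"""
    def f(p,raw=False):
        return np.concatenate([(pix(d,np.array([p[0],p[1],.047])+np.array(B)@bayR(p[2]).T)-U).ravel() for d,B,U in obs])
    s=least_squares(f,p0,loss="soft_l1"); return s.x,f(s.x).reshape(-1,2).round(1)
E
python3 - <<'E'
import numpy as np
from h import *
from plant import r
d=dict(np.load("pics/side0.npz"))
B=[(-.070,.045,.082),(-.070,-.045,.082),(.070,-.045,.060),(-.073,.045,-.003),(.073,.045,-.003),(.067,-.045,0)]
U=np.array([(606,348),(636,190),(298,70),(510,472),(185,315),(312,207)])/7.5+[260,180]
p,e=bay_fit([(d,B,U)],[.5,-.27,0.]); print(p,np.degrees(p[2]),e.tolist())
R=bayR(p[2]); o=np.array([p[0],p[1],.047])
T=R@np.diag([1,-1,-1]); T2=R@np.diag([-1,1,-1])
for M in (T,T2):
  for h in (.004,.072,.15,.25): 
    q=r.ik(o+R@[-.005,0,h],M); print(h,None if q is None else np.round(q,2))
for x,y,a in ((.462,.323,-8.3),(.449,.191,-1.9),(.444,.057,-4.1)):
  for s in (0,180):
    q=r.ik([x,y,.008],Ro.from_euler("z",a+s,degrees=True).as_matrix()@np.diag([1,-1,-1])); print(x,s,None if q is None else np.round(q,2))
print(r.get_tool_rot().round(2).tolist())
E
```

```text
[ 0.51173981 -0.23848608 -0.22783156] -13.053786606549885 [[-0.2, -0.8], [0.5, 0.4], [0.7, 0.3], [0.5, 0.8], [-0.2, 0.3], [-8.4, -4.5]]
0.004 [-0.5   0.21 -0.72  0.22  0.11  2.89]
0.072 [-0.52  0.07 -0.68  0.4   0.12  2.88]
0.15 [-0.55 -0.06 -0.6   0.62  0.13  2.85]
0.25 [-0.59 -0.19 -0.46  0.89  0.15  2.82]
0.004 [-0.5   0.21 -0.72  0.22  0.11 -0.25]
0.072 [-0.52  0.07 -0.68  0.4   0.12 -0.27]
0.15 [-0.55 -0.06 -0.6   0.62  0.13 -0.29]
0.25 [-0.59 -0.19 -0.46  0.89  0.15 -0.33]
0.462 0 [ 0.61  0.47 -0.29  0.82  0.   -2.39]
0.462 180 [ 0.61  0.47 -0.29  0.82  0.    0.76]
0.449 0 [ 0.4   0.36 -0.47  0.74  0.   -2.71]
0.449 180 [ 0.4   0.36 -0.47  0.74  0.    0.44]
0.444 0 [ 0.13  0.31 -0.56  0.7   0.   -2.94]
0.444 180 [ 0.13  0.31 -0.56  0.7   0.    0.2 ]
[[-0.91, 0.42, -0.0], [0.42, 0.91, -0.0], [0.0, -0.0, -1.0]]
```

```bash
python3 - <<'E'
import numpy as np
from h import *
from plant import *
p=[.5117,-.2385,-.2278]; R=bayR(p[2]); o=np.array([p[0],p[1],.047])
r.move_ptp([.40,-.05,.30],Ro.from_euler("z",180,degrees=True).as_matrix()@np.diag([1,-1,-1]))
r.move_ptp(o+R@[-.03,0,.27],R@np.diag([-1,1,-1])); r.pause(.2)
d=read_camera("wrist"); np.savez("pics/w1.npz",**d)
B=[(-.070,.045,.082),(-.070,-.045,.082),(.070,.045,.06),(.070,-.045,.06),(-.073,.045,0),(-.073,-.045,0),(.067,.045,0),(.067,-.045,0)]
U=pix(d,o+np.array(B)@R.T); print(U.round().tolist(),r.get_time_s(), r.get_wrist_force())
f=d["frame"][:,:,::-1].copy()
for u in U: cv2.circle(f,tuple(int(v) for v in u),3,(0,0,255),1)
cv2.imwrite("pics/w1.png",f)
E
```

```text
[[366.0, 176.0], [270.0, 176.0], [358.0, 301.0], [278.0, 301.0], [357.0, 167.0], [280.0, 167.0], [353.0, 278.0], [283.0, 278.0]] 3.875 [-0.1539877  -0.84760712 -0.53604104]
```

View pics/w1.png

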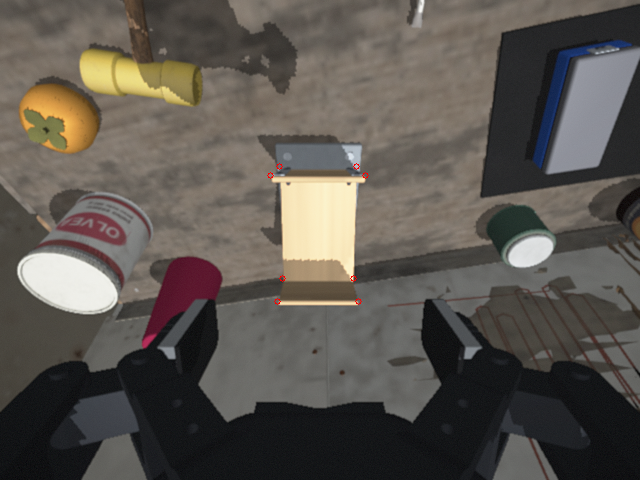

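The wrist view confirms the bay fit: the predicted corners lie within 3 px of the front wall top edge (row ~179, cols 272–366) and the far top edge (row ~302, cols 278–357). I'll do a quick numeric refinement.

```bash
python3 - <<'E'
import numpy as np
from h import *
d=dict(np.load("pics/w1.npz")); f=d["frame"].astype(int)
m=(f[:,:,0]-f[:,:,2]>35)
for rows in ((172,186),(294,308)):
    for y in range(*rows):
        x=np.where(m[y,260:380])[0]+260; print(y,(x.min(),x.max(),len(x)) if len(x) else None, f[y,320].tolist())
E
```

```text
172 None [95, 82, 64]
173 None [95, 82, 65]
174 None [93, 81, 63]
175 None [100, 85, 66]
176 (np.int64(273), np.int64(364), 87) [143, 122, 95]
177 (np.int64(271), np.int64(364), 94) [204, 174, 136]
178 (np.int64(271), np.int64(365), 95) [233, 206, 161]
179 (np.int64(271), np.int64(365), 95) [240, 218, 170]
180 (np.int64(271), np.int64(365), 95) [239, 216, 169]
181 (np.int64(272), np.int64(364), 93) [235, 210, 164]
182 (np.int64(272), np.int64(364), 93) [239, 218, 170]
183 (np.int64(280), np.int64(355), 70) [250, 235, 193]
184 (np.int64(280), np.int64(355), 71) [251, 239, 198]
185 (np.int64(280), np.int64(355), 76) [251, 237, 197]
294 None [88, 74, 58]
295 None [88, 77, 61]
296 None [86, 74, 58]
297 None [85, 73, 57]
298 None [87, 75, 59]
299 None [91, 78, 61]
300 (np.int64(279), np.int64(356), 78) [130, 111, 87]
301 (np.int64(279), np.int64(357), 79) [193, 163, 129]
302 (np.int64(278), np.int64(357), 80) [235, 207, 161]
303 (np.int64(278), np.int64(357), 80) [246, 225, 175]
304 (np.int64(279), np.int64(357), 79) [233, 201, 160]
305 (np.int64(339), np.int64(356), 18) [141, 128, 113]
306 None [97, 98, 96]
307 None [101, 101, 98]
```

```bash
cat > job.py <<'E'
from h import *
from plant import *
O=np.array([.5140,-.2391,.047]); RB=bayR(-.2278); TB=RB@np.diag([-1,1,-1])
CASES=dict(a=(.4618,.3235,-8.3),b=(.4488,.1912,-1.9),c=(.4438,.0567,-4.1))
VIA=[.38,-.02,.24]
def rot(a): return Ro.from_euler("z",a+180,degrees=True).as_matrix()@np.diag([1,-1,-1])
def pick(n,grip=60):
    x,y,a=CASES[n]
    r.move_ptp([x,y,.10],rot(a)); r.move_straight([x,y,.007],rate=.15)
    effector.clamp(grip); print(n,"width",round(r.get_grip_width(),4),"f",r.get_gripper_force().__round__(1))
def weigh(n):
    x,y,a=CASES[n]; r.move_ptp([x,y,.10],rot(a)); r.pause(.2)
    f0=np.mean([r.get_wrist_force() for _ in range(5)],0)
    pick(n); r.move_straight([x,y,.05],rate=.1); r.pause(.3)
    w=np.mean([r.get_wrist_force() for _ in range(5)],0)-f0
    print(n,"dF",w.round(2),"t",r.get_time_s()); return -w[2]
def putback(n):
    x,y,a=CASES[n]; r.move_straight([x,y,.010],rate=.1); r.move_straight([x,y,.005],rate=.02,force_limit=3)
    effector.gripper_open(); r.move_straight([x,y,.10],rate=.25)
def B(x,z): return O+RB@np.array([x,0,z])
def pack(n,level):
    x,y,a=CASES[n]; r.move_straight([x,y,.16],rate=.2)
    r.move_ptp(VIA,rot(0)); r.move_ptp(B(.0,.15),TB)
    h=.003+.034*level
    r.move_straight(B(0,h+.012),rate=.12); r.pause(.2)
    hit=r.move_straight(B(-.014,h+.012),rate=.025,force_limit=4)
    q=RB.T@(r.get_tool_pos()-O); print("front contact",hit,q.round(4))
    xs=q[0]+.001; r.move_straight(B(xs,h+.012),rate=.03); r.pause(.15)
    hit=r.move_straight(B(xs,h-.006),rate=.02,force_limit=4)
    q=RB.T@(r.get_tool_pos()-O); print("floor contact",hit,q.round(4),"expected",h)
    effector.gripper_open(); r.pause(.2); r.move_straight(B(xs,.20),rate=.15)
    print("done",n,level,r.get_wrist_force().round(2),r.get_time_s())
E
python3 - <<'E'
from job import *
r.move_ptp(VIA,rot(0))
w=weigh("c"); print(w)
if w>4.4: pack("c",0)
else:
    putback("c"); w=weigh("b"); print(w)
E
```

```text
c width 0.0549 f 62.8
c dF [-0.16 -0.77 -5.33] t 7.8833
5.32558345199585
front contact True [-0.0054 -0.0002  0.0151]
floor contact True [-0.0044  0.0001  0.0033] expected 0.003
done c 0 [ 0.21 -0.18 -0.27] 14.9833
```

Case c is the heavy one (5.3 N) and is packed. I'll check it, then weigh b.

```bash
python3 - <<'E'
from job import *
r.pause(.1)
d=read_camera("wrist"); cv2.imwrite("pics/w2.png",d["frame"][:,:,::-1])
r.move_ptp(VIA,rot(0))
w=weigh("b"); print(w)
E
```

```text
b width 0.0554 f 63.5
b dF [ 0.39  0.43 -1.91] t 19.475
1.9103976362508241
```

View pics/w2.png

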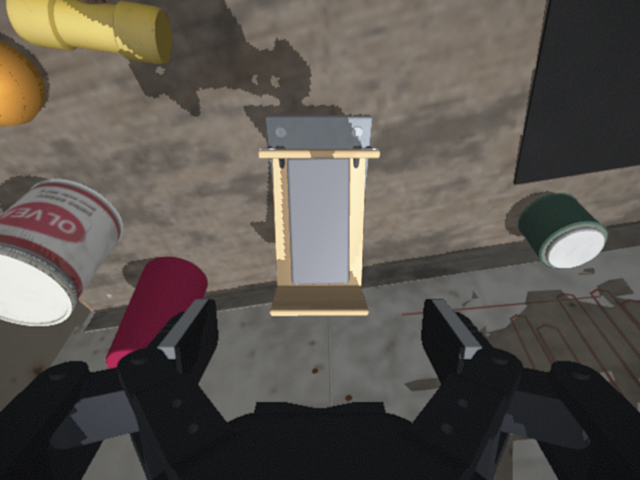

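The packed case lies square and centred between cols 291 and 349, against the front wall. The b reading (1.9 N) is ambiguous, so I'll weigh a and compare.

```bash
python3 - <<'E'
from job import *
w1=np.mean([-r.get_wrist_force()[2] for _ in range(10)]); r.pause(.4); print("b again raw",w1,-r.get_wrist_force()[2])
putback("b"); w=weigh("a"); r.pause(.4); print(w,"raw",-r.get_wrist_force()[2])
if w>1.91+.7: pack("a",1)
E
```

```text
b again raw 2.634849408906578 0.3467283176184375
a width 0.0551 f 64.7
a dF [-0.46  0.56 -3.99] t 24.6833
3.9863425351823047 raw 2.808495930801515
front contact True [-0.0059 -0.0001  0.0491]
floor contact True [-0.005   0.      0.0373] expected 0.037000000000000005
done a 1 [-0.39  0.65  0.29] 32.45
```

Contact positions match expectations. Readings are noisy, so I'll average b's weight properly before packing it.

```bash
python3 - <<'E'
from job import *
d=read_camera("wrist"); cv2.imwrite("pics/w3.png",d["frame"][:,:,::-1])
r.move_ptp(VIA,rot(0)); x,y,a=CASES["b"]; r.move_ptp([x,y,.10],rot(a)); r.pause(.2)
def avg():
    v=[]
    for _ in range(12): v.append(r.get_wrist_force()[2]); r.pause(.08)
    return np.mean(v),np.std(v)
f0=avg(); pick("b"); r.move_straight([x,y,.05],rate=.1); r.pause(.3); f1=avg(); print(f0,f1,f0[0]-f1[0],r.get_time_s())
E
```

```text
b width 0.0549 f 63.6
(np.float64(-0.11300053644310583), np.float64(0.5833528954999087)) (np.float64(-1.4411689198656565), np.float64(0.34187001476199963)) 1.3281683834225506 38.8417
```

View pics/w3.png

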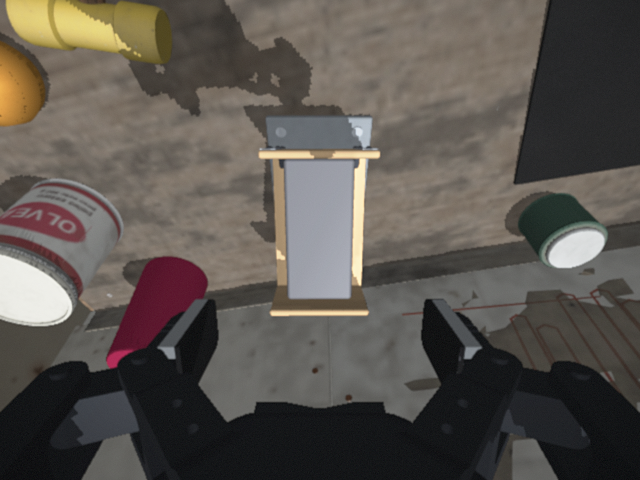

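b is the light one (1.33 N). The stack looks square. For the top case I'll touch the front wall only 4 mm above the stack, because the wall ends at 82 mm.

```bash
sed -i 's/h+\.012/h+.004/g' job.py; python3 - <<'E'
from job import *
pack("b",2)
r.move_straight(B(-.03,.27),rate=.15); r.pause(.2)
d=read_camera("wrist"); cv2.imwrite("pics/w4.png",d["frame"][:,:,::-1])
r.move_ptp([.35,.1,.35],rot(0)); r.pause(.3); d=read_camera("side"); c=d["frame"][130:370,240:400,::-1]
cv2.imwrite("pics/s4.png",cv2.resize(c,None,fx=2.5,fy=2.5,interpolation=cv2.INTER_CUBIC)); print(r.get_time_s())
E
```

```text
front contact True [-0.005  -0.0001  0.0753]
floor contact True [-0.004   0.      0.0712] expected 0.07100000000000001
done b 2 [-1.15  0.44  0.01] 45.0333
47.4833
```

View pics/w4.png

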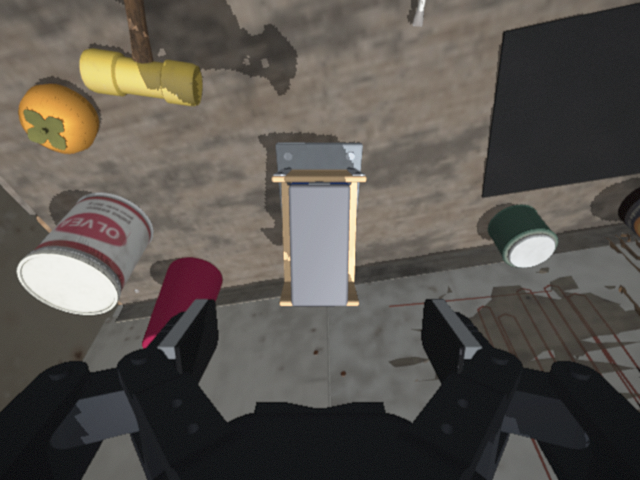

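View pics/s4.png

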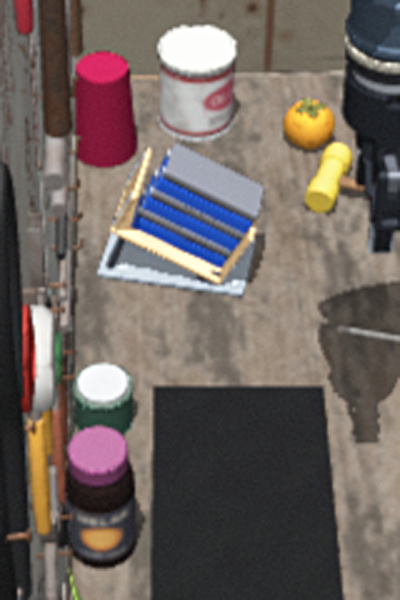

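All three cases are stacked flat and centred between the end walls (side crop around (190,215)). The jar, green tin and white tin haven't moved, so I'm handing in.

```bash
python3 -c "
from plant import r
print(r.close_job())"
```

```text
the job is handed in; nothing more can be done
None
```

The three cases are packed in the cradle with the heaviest at the bottom, the middling one next and the lightest on top; the jar and both tins stayed where they stood, and I handed the job in at about 47 s.

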